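Empty the clamped spice shaker into the catch pan

ROBOT

A 6-joint arm with a two-finger parallel gripper is mounted at the origin on the work surface. World frame = base frame: x ahead of the robot, y to its left, z up, the work surface at z = 0. Lengths are in m, angles in rad, forces in N, time in s.
With the tool pointing down it reaches from about 0.25 to 0.775 m from the base axis. Payload 4 kg.
Tool frame: the origin (TCP) lies midway between the tips of the shut fingers; the grasp point (between the pads) lies 19 mm behind it (bot.grip_depth is the distance from the TCP to the grasp point, in m); z points along the fingers, x is the direction in which the jaws open and shut, and the axes are right-handed (so a half turn about z gives the same grasp; the last joint's range is limited). The gripper opens to 94 mm and grips with 3 to 60 N. Pads are 16 mm wide; open, the fingers measure 119 mm over their backs; the gripper's body (75 mm by 177 mm) begins 78 mm behind the grasp point.
Start: joints at [-1.446, 0.087, 1.371, -0, 1.684, -0.103], TCP at [0.124, -0.536, 0.206] pointing down, gripper open.
Joint ranges: [-3.1, 3.1], [-0.76, 2.03], [0.27, 2.55], [-1.08, 4.22], [0.17, 2.65], [-2.57, 2.57]. Speed limits (rad/s): [2.79, 2.79, 3.14, 3.14, 3.14, 3.14].

INTERFACE

Orientations are given as a rotation vector (axis times angle).
In Python, from rig import bot gives the robot as it stands. Calls block until the motion is done:
- bot.movep(position, orientation): joint-space move of the TCP to a pose.
- bot.move_straight(position, rot=None, rate=0.15, f_stop=None): straight line of the TCP; rot=None keeps the orientation; rate is the mean speed in m/s. With f_stop (N) it stops when the force on the tool has changed by that much, and returns True; else False.
- bot.move_j(angles): joint-space move.
- bot.gripper_to(opening, grip_force=None): finger opening in m; grip_force is the grip in N (None keeps the last); returns when the fingers have stopped.
- bot.sleep(seconds).
- bot.inverse_kinematics(position, orientation): joint angles nearest the present ones, or None.
- bot.state(): the state.
- bot.capture(name): name is "scene" or "top"; returns a dict with "color" (400x640x3 uint8, blue, green, red), "depth" (400x640 float32, m along the optical axis (not along the pixel's ray), 0 where there is no reading), "fov_y" (degrees; the focal length in pixels is half the picture's height over the tangent of half this angle, whatever the lens; pixels are square), "cx", "cy" (the principal point, pixels), "k1" (the pictures are not rectified: a ray, as slopes to the right and down, at radius r is drawn at 1 + k1 r^2 times it, then the intrinsics apply), "extrinsics" (4x4, takes a point from world to camera coordinates). Camera axes: x right, y down, z forward; pixel columns grow to the right and rows downward; lengths in m; the calibration is good to about 2 mm. A picture is of the moment at which its call begins.
A pose or a line that the arm cannot do raises bot.Unreachable and nothing moves.
- bot.close_job(): hands the job in, once; it reports no verdict.
The state is a dict: "time_s": time; "joints": joint angles; "qd": joint speeds; "joint_torque": joint torques, N m; "tool_pos": TCP position; "tcp_rot": TCP orientation; "contact_force": force on the tool from outside, world axes, zero at the start; "moment": the same for the moment, N m; "gripper_width": finger opening in m.
Only numpy, scipy, OpenCV 4.12 (cv2) and the standard library are available. Lean on these libraries where they do the work, as an engineer would, in place of code of your own. Each camera call takes 0.05 s, during which the arm holds its last target.

TASK

The clear shaker clamped in the tipping stand still holds two whole nutmegs too big for the holes in its cap. Unscrew the perforated cap, lift it off and set it down in the square wooden tray, open side down. Then turn the stand's crank so that the shaker tips over and both nutmegs pour out of its wide mouth into the steel catch pan of the stand.

Things in the scene. Friction and masses are not known exactly. Their poses are not given: they have to be found in the camera images.
- cap: Perforated aluminium cap, 62 mm wide, 22 high, on the jar in the stand (a loose, similar shaker is no part of the job). Origin: centre of its open underside, z up. Lugs hold it: turned counterclockwise from above by 60-105 deg (85 best) from its start it lifts straight off, clear after 25 mm; clockwise it meets a stop. Below its rim the jar is slim (44 mm wide, 53 at the mouth): room for fingers.
- stand: Fixed tipping stand. Origin on the table under the jar; x: way the jar tips, y: along its pivot to the crank side, z up. Pivot at z 120 mm; clear jar upright on it, 38 mm bore, rim z 175. Grey uprights at y +-54, 8 thick, 132 high. Steel catch pan below, part of it: inside x -51 to 131, y -46 to 46, floor z 4, walls 40 high. Stiff pivot, turns 150 deg, stays as left; nutmegs fall out by 145 deg.
- crank_grip (a point): Grip point on the crank's black handle: round bar, 12 mm thick, 62 long, parallel to the pivot (stand's y), 60 mm from its axis. In stand axes it starts at x -58, y 102, z 135.5 mm; turn it up, over the top and down (about 8 N) to x 58, z 135.5, where it stops; the jar turns with it, mouth over to +x and down. The bar can turn within a light grip. 26 mm of bar lie beyond it, 36 before.
- tray: Square tray of light wood, fixed, 150 x 150 mm outside, 140 x 140 inside, rim 14 mm high, floor 5 mm above the table; origin at the centre of its underside, x and y along its sides. It stands to the left or the right of the stand; a round white saucer on the other side is not to be used.
- nut1: Whole nutmeg, dark brown egg shape 17 mm across and 22 mm long, 11 g, lying on the floor of the jar beside the other. Origin at its centre, its long axis along y.
- nut2: The second nutmeg, same as the first, inside the jar. Origin at one of its ends, its long axis along z.
Things that resemble listed ones, but are neither listed nor needed, are in the scene too. What is meant by the cap is not orange, and is the larger of those in its own colour.

How it is judged:
On the way, in this order (a step that is already met when the one before it is completed fails the run):
1. the cap is off and lies in the square wooden tray, open side down (x of cap in the frame of tray between -0.042 and 0.042 m and y of cap in the frame of tray between -0.042 and 0.042 m and z of cap in the frame of tray below 0.012 m and angle between cap's own z axis and vertical below 0.175 rad and linear speed of cap below 0.03 m/s), for 0.2 s.
2. both nutmegs are in the catch pan (x of nut1 in the frame of stand between -0.055 and 0.135 m and y of nut1 in the frame of stand between -0.05 and 0.05 m and z of nut1 in the frame of stand between -0.005 and 0.045 m and x of nut2 in the frame of stand between -0.055 and 0.135 m and y of nut2 in the frame of stand between -0.05 and 0.05 m and z of nut2 in the frame of stand between -0.005 and 0.045 m), for 0.2 s.
At the end, for the whole second after the job is handed in: The cap lies flat (within 10 degrees, open side down) inside the square wooden tray, its centre within 42 mm of the tray's centre along each side, and both nutmegs lie at rest in the stand's catch pan (all of step 1 and all of step 2 and linear speed of each of nut1, nut2 below 0.05 m/s); the robot touches nothing.
It also fails if it takes over 64 s, if anything falls off the work surface, if the arm or the gripper's body presses on something with over 40 N, if the wrist force passes 120 N, or if a joint passes its speed limit or range.

## Working session

There is one attempt and no reset: what is moved stays moved. The work goes in short steps, each a Python script; the robot and the scene stay as the last script left them, time stands still between calls to the robot, and variables do not carry over. Pictures are saved under pics/ and viewed, and the job is handed in when it is done.

```bash
ls; mkdir -p pics
python3 - <<'E'
from rig import bot
import cv2,numpy as np,pickle
for n in("scene","top"):
    c=bot.capture(n); cv2.imwrite(f"pics/{n}0.png",c["color"]); pickle.dump(c,open(f"{n}0.pkl","wb"))
    print(n,c["fov_y"],c["cx"],c["cy"],c["k1"]);print(np.round(c["extrinsics"],4).tolist())
print(bot.state(), bot.grip_depth)
E
```

```text
pics
scene 57.93248708646083 318.8289826885514 199.46714020204547 -0.07457445197551099
[[0.0653, 0.9979, -0.0058, -0.0287], [0.8435, -0.0583, -0.534, -0.4339], [-0.5332, 0.0299, -0.8455, 1.3805], [0.0, 0.0, 0.0, 1.0]]
top 49.61048031685985 321.2956276971991 195.80194410305103 -0.09875842295138317
[[-0.0194, -0.9998, 0.0056, 0.0176], [-0.9982, 0.0191, -0.0574, 0.6024], [0.0572, -0.0067, -0.9983, 1.1879], [0.0, 0.0, 0.0, 1.0]]
{'time_s': 0.1, 'joints': array([-1.44608497e+00,  8.78892959e-02,  1.37206980e+00, -5.16791700e-06,
        1.68360898e+00, -1.03117017e-01]), 'qd': array([-1.46674754e-03, -2.43867546e-03, -3.10917551e-03, -9.82637628e-05,
        1.79187589e-03,  5.93262932e-04]), 'joint_torque': array([ 1.26031813e-03, -3.41254520e+01, -3.03301263e+01,  7.19416304e-02,
        3.04667931e-02, -9.35598496e-05]), 'tool_pos': array([ 0.12414812, -0.53530528,  0.20443365]), 'tcp_rot': array([-2.45847059e+00,  1.95367998e+00,  2.22237475e-03]), 'contact_force': array([ 0.40364552, -0.49118503, -0.0061931 ]), 'moment': array([-0.00811249, -0.01749876, -0.01635494]), 'gripper_width': 0.09396602713946049} 0.0188
```

View pics/scene0.png

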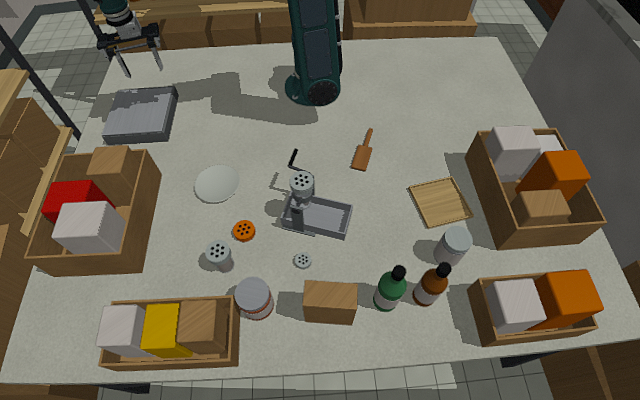

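View pics/top0.png

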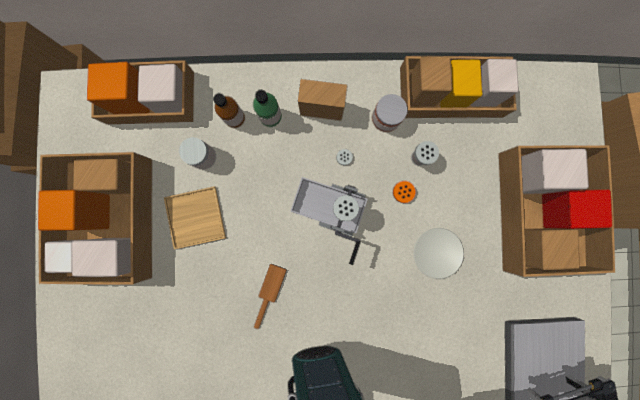

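```bash
cat > h.py <<'E'
import cv2,numpy as np,pickle
def K(c):
    f=200/np.tan(np.radians(c["fov_y"])/2); return f
def und(c,u,v):
    f=K(c); xd=(np.asarray(u,float)-c["cx"])/f; yd=(np.asarray(v,float)-c["cy"])/f
    x,y=xd.copy(),yd.copy()
    for _ in range(30):
        s=1+c["k1"]*(x*x+y*y); x,y=xd/s,yd/s
    return x,y
def atz(c,u,v,z):
    x,y=und(c,u,v);T=c["extrinsics"];R=T[:3,:3];t=T[:3,3]
    d=R.T@np.array([x,y,1.]); o=-R.T@t
    return o+d*(z-o[2])/d[2]
def cloud(c):
    v,u=np.mgrid[0:400,0:640]; x,y=und(c,u,v); d=c["depth"].astype(float)
    T=c["extrinsics"]; P=np.stack([x*d,y*d,d],-1)
    return (P-T[:3,3])@T[:3,:3]
def proj(c,p):
    T=c["extrinsics"];q=T[:3,:3]@np.asarray(p,float)+T[:3,3];x,y=q[0]/q[2],q[1]/q[2];s=1+c["k1"]*(x*x+y*y)
    return np.array([K(c)*x*s+c["cx"],K(c)*y*s+c["cy"]])
def crop(c,name,u0,v0,w,h,s=6):
    im=cv2.resize(c["color"][v0:v0+h,u0:u0+w],None,fx=s,fy=s,interpolation=cv2.INTER_CUBIC); cv2.imwrite(name,im)
E
python3 - <<'E'
from h import *
t=pickle.load(open("top0.pkl","rb"));s=pickle.load(open("scene0.pkl","rb"))
crop(t,"pics/ct.png",285,165,100,110,5)
crop(s,"pics/cs.png",260,140,100,105,5)
crop(t,"pics/tr.png",155,175,80,85,5)
for n,c in(("t",t),("s",s)):
    P=cloud(c); m=(c["depth"]>0)&(abs(P[...,2]-.178)<.04)&(P[...,0]<.6)
    ok=(P[...,0]>.25)&(P[...,0]<.7)&(abs(P[...,1]+.05)<.15)&(P[...,2]>.17)&(P[...,2]<.25)
    q=P[ok]; print(n,len(q),np.median(q,0),q.min(0),q.max(0))
print(atz(t,346,208,.19),atz(s,302,180,.19))
E
```

```text
t 521 [ 0.5645602  -0.05141547  0.17868915] [ 0.53379686 -0.0812671   0.17120973] [ 0.59423251 -0.02058791  0.18475739]
s 412 [ 0.56867233 -0.05360665  0.17834235] [ 0.53393906 -0.08414665  0.17022816] [ 0.596237   -0.02246304  0.18226281]
[ 0.56244781 -0.05118435  0.19      ] [ 0.5729503  -0.05020787  0.19      ]
```

View pics/ct.png

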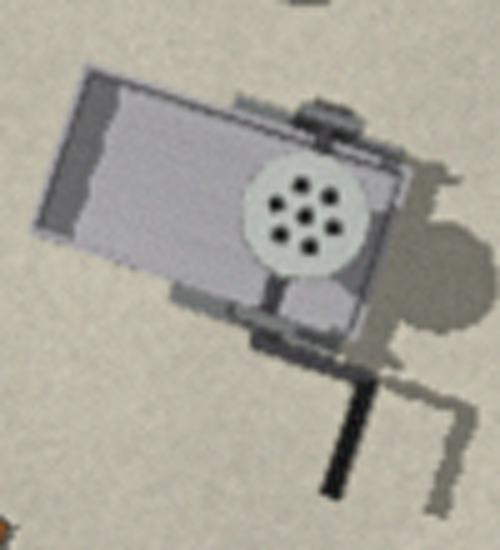

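View pics/cs.png

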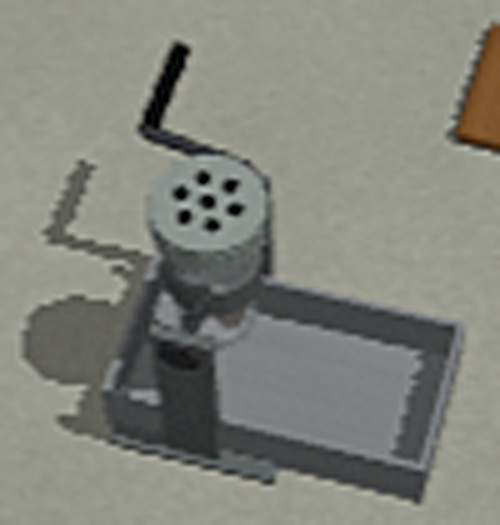

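View pics/tr.png

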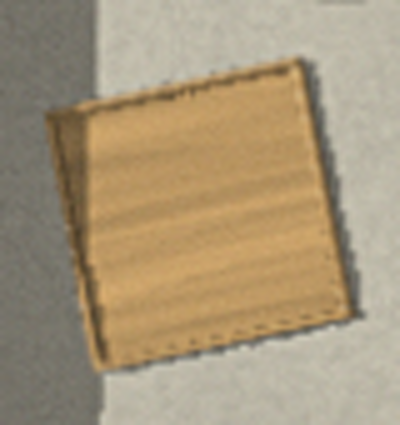

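Run:
```python
from h import *
from scipy.optimize import least_squares
t=pickle.load(open("top0.pkl","rb"));s=pickle.load(open("scene0.pkl","rb"))
T=lambda x,y:(285+x/5-.4,165+y/5-.4); S=lambda x,y:(260+x/5-.4,140+y/5-.4)
obs=[(t,T(306,216),(0,0,.179)),(s,S(207,202),(0,0,.179)),
(t,T(331,494),(-.058,.128,.1355)),(t,T(366,380),(-.058,.068,.1355)),
(s,S(180,44),(-.058,.128,.1355)),(s,S(152,130),(-.058,.068,.1355)),
(t,T(88,66),(.133,-.048,.044)),(t,T(408,168),(-.053,-.048,.044)),(t,T(36,232),(.133,.048,.044)),(t,T(352,343),(-.053,.048,.044)),
(s,S(463,325),(.133,.048,.044)),(s,S(424,468),(.133,-.048,.044)),(s,S(106,390),(-.053,-.048,.044))]
def W(p,q): c,k=np.cos(p[2]),np.sin(p[2]);return (p[0]+c*q[0]-k*q[1],p[1]+k*q[0]+c*q[1],q[2]+(p[3] if q[2]>.17 else 0))
def r(p): return np.concatenate([proj(c,W(p,q))-o for c,o,q in obs])
o=least_squares(r,[.565,-.05,1.4,0],loss="soft_l1");print(o.x,np.degrees(o.x[2]));print(np.round(o.fun if 0 else r(o.x).reshape(-1,2),1).tolist())
print("cap t",atz(t,*T(306,216),.179),"s",atz(s,*S(207,202),.179))
G=W(o.x,(-.058,.102,.1355));print("grip",G)
C=[atz(t,155+x/5-.4,175+y/5-.4,.014) for x,y in((48,113),(300,60),(355,315),(100,370))];print(np.round(C,3),np.mean(C,0))
e=C[1]-C[0];print("tray yaw",np.degrees(np.arctan2(e[1],e[0])),[np.linalg.norm(C[i]-C[i-1]) for i in range(4)])
# scene camera check
print(atz(s,439,202,.005))
```

```text
[ 5.64234225e-01 -5.17509507e-02  1.23043896e+00 -1.09405460e-03] 70.49895919112215
[[0.1, -0.4], [0.5, -0.0], [0.0, 0.5], [0.5, 0.4], [0.5, 0.8], [-0.4, -0.5], [-0.1, -1.0], [0.6, 0.1], [-1.0, -0.8], [0.8, -1.4], [0.2, -0.8], [0.2, -0.9], [0.0, -1.0]]
cap t [ 0.56324686 -0.05140954  0.179     ] s [ 0.56493342 -0.05294912  0.179     ]
grip (np.float64(0.4487236206528991), np.float64(-0.07237375920612765), 0.1355)
[[0.607 0.45  0.014]
 [0.634 0.305 0.014]
 [0.491 0.275 0.014]
 [0.462 0.42  0.014]] [0.5487839  0.36247861 0.014     ]
tray yaw -79.37763397142952 [np.float64(0.14790304708019011), np.float64(0.14697423903265508), np.float64(0.14639590344907993), np.float64(0.14783448960837767)]
[0.55167657 0.36010928 0.005     ]
```

```bash
cat >> h.py <<'E'
from scipy.spatial.transform import Rotation as Ro
def rv(deg): return (Ro.from_euler('z',deg,degrees=True)*Ro.from_euler('x',180,degrees=True)).as_rotvec()
CAP=np.array([.5641,-.0520]); STAND=np.array([.5642,-.0518]); YAW=70.5; TRAY=np.array([.5495,.362])
E
python3 - <<'E'
from h import *
from rig import bot
for d in range(-180,180,30):
    f=lambda p:(lambda q:None if q is None else np.round(q,2))(bot.inverse_kinematics(np.array(p),rv(d)))
    print(d,f([*CAP,.1585]),f([*TRAY,.008]))
E
```

```text
-180 None None
-150 [-0.19  0.14  1.41  0.    1.6   2.43] None
-120 [-0.19  0.14  1.41 -0.    1.6   1.9 ] None
-90 [-0.19  0.14  1.41 -0.    1.6   1.38] [0.5  0.43 1.35 0.   1.36 2.07]
-60 [-0.19  0.14  1.41 -0.    1.6   0.86] [ 0.5   0.43  1.35 -0.    1.36  1.54]
-30 [-0.19  0.14  1.41 -0.    1.6   0.33] [ 0.5   0.43  1.35 -0.    1.36  1.02]
0 [-0.19  0.14  1.41 -0.    1.6  -0.19] [ 0.5   0.43  1.35 -0.    1.36  0.5 ]
30 [-0.19  0.14  1.41 -0.    1.6  -0.72] [ 0.5   0.43  1.35 -0.    1.36 -0.03]
60 [-0.19  0.14  1.41 -0.    1.6  -1.24] [ 0.5   0.43  1.35 -0.    1.36 -0.55]
90 [-0.19  0.14  1.41  0.    1.6  -1.76] [ 0.5   0.43  1.35 -0.    1.36 -1.07]
120 [-0.19  0.14  1.41  0.    1.6  -2.29] [ 0.5   0.43  1.35 -0.    1.36 -1.6 ]
150 None [ 0.5   0.43  1.35 -0.    1.36 -2.12]
```

Run:
```python
from h import *
from rig import bot
pr=lambda m:print(m,*(np.round(bot.state()[k],3) for k in("time_s","tool_pos","contact_force","moment","gripper_width")))
bot.movep([*CAP,.27],rv(-20)); pr("above")
st=bot.move_straight([*CAP,.1585],rate=.12,f_stop=8); pr(st)
bot.gripper_to(.05,grip_force=35); pr("grip")
c=bot.capture("top");crop(c,"pics/g1.png",295,150,100,100,5)
c=bot.capture("scene");crop(c,"pics/g2.png",250,120,110,110,5)
```

```text
above 2.442 [ 0.564 -0.053  0.27 ] [ 0.295 -0.353 -0.119] [-0.033 -0.077  0.   ] 0.094
False 3.517 [ 0.565 -0.052  0.16 ] [0.146 0.159 0.138] [-0.028 -0.063  0.067] 0.094
grip 4.125 [ 0.564 -0.052  0.159] [-0.227  0.414  0.225] [-0.074 -0.06   0.047] 0.062
```

View pics/g2.png

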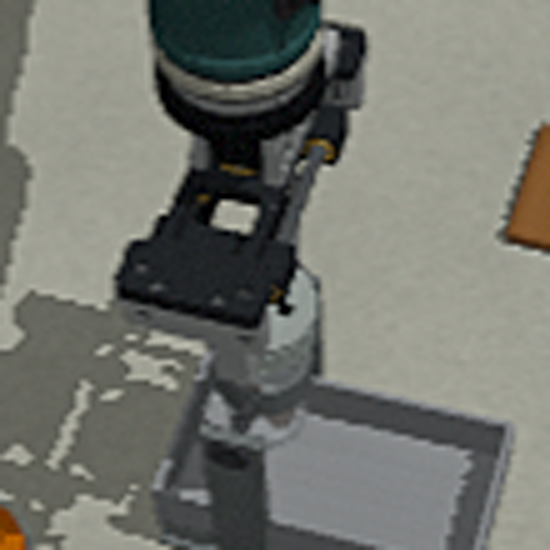

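The fingers hold the cap on the stand (crop about (270,340)), with the width at 62 mm and negligible side force. Now I unscrew it and watch the moment.

Run:
```python
from h import *
from rig import bot
pr=lambda m:print(m,*(np.round(bot.state()[k],3) for k in("time_s","tool_pos","contact_force","moment","gripper_width")))
for d in (-5,20,45,66.5):
    bot.movep([*CAP,.1585],rv(d)); pr(d)
print(np.round(bot.state()["joints"],3),bot.inverse_kinematics(np.array([*CAP,.1585]),rv(66.5)))
st=bot.move_straight([*CAP,.195],rate=.06,f_stop=15); pr(st)
if not st:
    bot.move_straight([*CAP,.27],rate=.12); pr("up")
c=bot.capture("top");crop(c,"pics/l1.png",285,140,110,110,5)
c=bot.capture("scene");crop(c,"pics/l2.png",250,90,120,120,5)
```

```text
-5 4.583 [ 0.564 -0.052  0.159] [-0.056 -0.046  0.703] [-0.087 -0.116  0.039] 0.062
20 5.083 [ 0.564 -0.052  0.159] [0.823 1.311 0.835] [-0.08  -0.158 -0.03 ] 0.062
45 5.583 [ 0.564 -0.052  0.159] [-0.552 -0.142  0.919] [ 0.003 -0.099 -0.014] 0.062
66.5 6.033 [ 0.564 -0.052  0.159] [0.247 0.224 0.787] [ 0.021 -0.133 -0.022] 0.062
[-0.192  0.137  1.408  0.     1.596 -1.349] [-1.92002645e-01  1.37416656e-01  1.40849422e+00 -4.44089210e-16
  1.59568177e+00 -1.35264660e+00]
False 6.792 [ 0.564 -0.052  0.195] [-0.8    0.024 -0.595] [ 0.008 -0.182  0.008] 0.062
up 7.567 [ 0.564 -0.052  0.269] [ 0.275  0.03  -0.378] [ 0.009 -0.189  0.057] 0.062
```

View pics/l2.png

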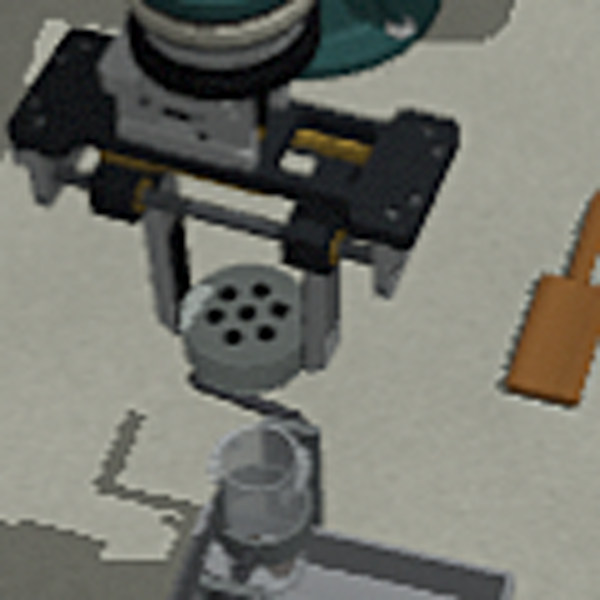

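Run:
```python
from h import *
from rig import bot
pr=lambda m:print(m,*(np.round(bot.state()[k],3) for k in("time_s","tool_pos","contact_force","moment","gripper_width")))
bot.movep([*TRAY,.15],rv(100.6)); pr("over")
bot.move_straight([*TRAY,.022],rate=.12); pr("low")
st=bot.move_straight([*TRAY,.0065],rate=.02,f_stop=4); pr(st)
bot.gripper_to(.082); pr("open")
z=bot.state()["tool_pos"]
bot.move_straight([*TRAY,.15],rate=.15); pr("up")
bot.movep([.50,.15,.25],rv(70.5))
for n in("top","scene"):
    c=bot.capture(n);pickle.dump(c,open(n+"1.pkl","wb"))
    if n=="top": crop(c,"pics/p1.png",155,165,90,95,4)
    else: crop(c,"pics/p2.png",390,160,100,80,5)
```

```text
over 9.258 [0.55  0.361 0.151] [-0.457 -0.718 -0.494] [ 0.034 -0.107  0.023] 0.062
low 10.475 [0.55  0.362 0.023] [ 0.465 -0.588 -0.035] [ 0.07  -0.163  0.026] 0.062
True 11.2 [0.549 0.362 0.007] [-0.497  0.065  3.686] [ 0.087 -0.128 -0.034] 0.062
open 11.733 [0.548 0.361 0.005] [-0.215 -0.547  1.171] [-0.042 -0.203  0.002] 0.082
up 12.85 [0.549 0.362 0.148] [ 0.32   0.5   -0.387] [ 0.138 -0.142  0.031] 0.082
```

View pics/p1.png

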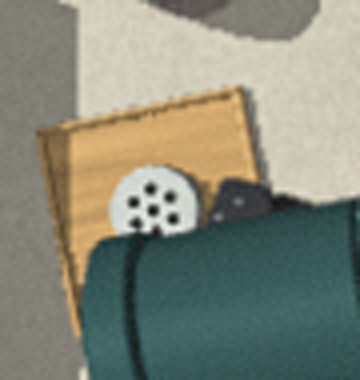

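View pics/p2.png

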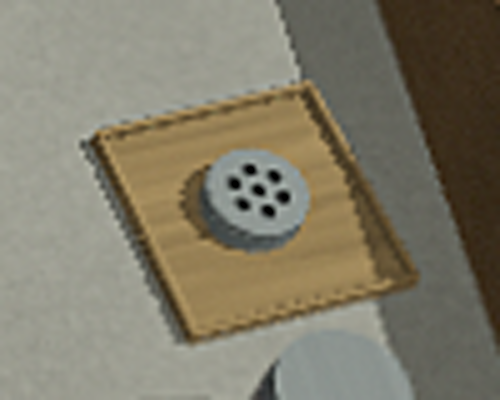

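```bash
cat >> h.py <<'E'
def grip(th,y=.102):
    a=np.radians(YAW); X=np.array([np.cos(a),np.sin(a)]);Y=np.array([-X[1],X[0]])
    t=np.radians(th); xy=STAND+X*.06*np.cos(t)+Y*y
    return np.array([*xy,.12+.06*np.sin(t)-.0188])
E
python3 - <<'E'
from h import *
from rig import bot
pr=lambda m:print(m,*(np.round(bot.state()[k],3) for k in("time_s","tool_pos","contact_force","moment","gripper_width")))
g=grip(165); R=rv(70.5)
print(g,[bot.inverse_kinematics(grip(t),R) is not None for t in range(165,10,-10)])
bot.gripper_to(.05,grip_force=25)
bot.movep(g+[0,0,.12],R); pr("above")
st=bot.move_straight(g,rate=.1,f_stop=6); pr(st)
if not st:
    bot.gripper_to(.0,grip_force=25); pr("grip")
c=bot.capture("scene");crop(c,"pics/k2.png",240,90,120,120,5)
E
```

```text
[ 0.44870461 -0.07238301  0.11672914] [True, True, True, True, True, True, True, True, True, True, True, True, True, True, True, True]
above 15.483 [ 0.449 -0.072  0.237] [ 0.235  0.281 -0.021] [-0.013 -0.12   0.025] 0.05
False 16.833 [ 0.449 -0.073  0.118] [-0.446  0.606  0.218] [ 0.062 -0.144  0.064] 0.05
grip 17.525 [ 0.448 -0.073  0.117] [-1.764 -1.642  0.205] [-0.443  0.054 -0.047] 0.011
```

View pics/k2.png

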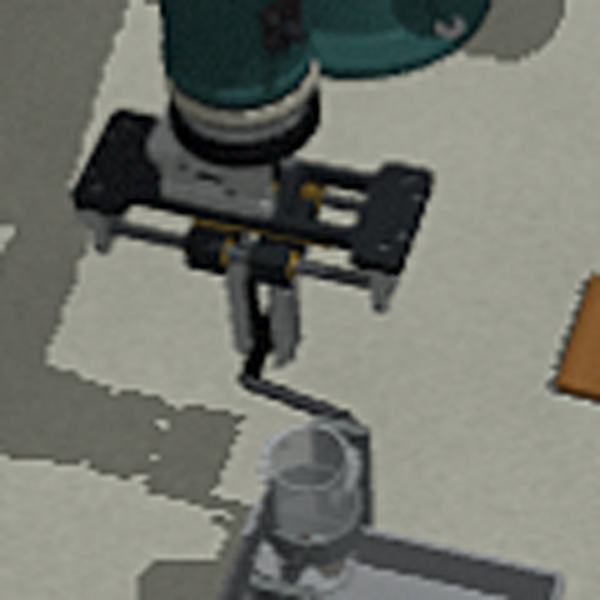

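The handle is held between the pads (crop about (262,340)), with the width at 11 mm. Now I turn it along the arc.

Run:
```python
from h import *
from rig import bot
pr=lambda m:print(m,*(np.round(bot.state()[k],3) for k in("time_s","tool_pos","contact_force","gripper_width")))
for t in list(range(155,15,-10)):
    bot.move_straight(grip(t),rate=.05); pr(t)
    s=bot.state()
    if np.linalg.norm(s["contact_force"])>35 or s["gripper_width"]<.008: print("STOP");break
c=bot.capture("scene");crop(c,"pics/m2.png",240,110,130,120,5)
```

```text
155 17.933 [ 0.449 -0.07   0.126] [-0.023 -5.073 -2.821] 0.011
145 18.292 [ 0.451 -0.066  0.135] [-1.603 -7.772 -2.682] 0.011
135 18.65 [ 0.453 -0.061  0.143] [-3.89  -8.353 -1.286] 0.011
125 19.008 [ 0.455 -0.054  0.151] [ -5.049 -11.521   2.17 ] 0.011
115 19.367 [ 0.458 -0.047  0.157] [ -6.952 -13.066   7.252] 0.011
105 19.725 [ 0.461 -0.038  0.163] [-11.154 -13.452  12.985] 0.011
95 20.083 [ 0.466 -0.027  0.165] [ -8.877 -11.3    14.285] 0.011
85 20.442 [ 0.469 -0.016  0.164] [-6.379 -8.781 10.916] 0.012
75 20.8 [ 0.473 -0.006  0.162] [-5.045 -5.897  8.92 ] 0.011
65 21.158 [0.477 0.004 0.157] [-2.501 -6.674  6.716] 0.011
55 21.517 [0.48  0.012 0.152] [-2.548 -6.319  4.287] 0.011
45 21.875 [0.482 0.02  0.145] [-0.727 -7.027  3.694] 0.011
35 22.233 [0.485 0.026 0.137] [-1.523 -7.527  3.163] 0.011
25 22.592 [0.486 0.031 0.127] [-1.443 -8.18   4.144] 0.011
```

View pics/m2.png

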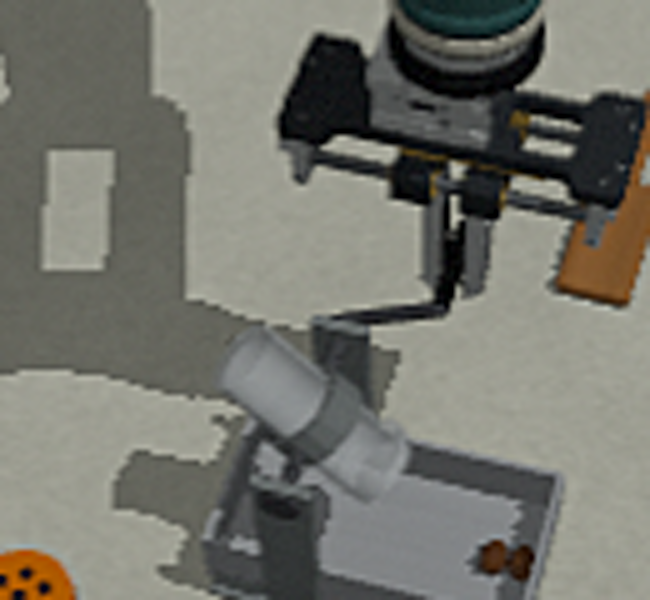

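Run:
```python
from h import *
from rig import bot
pr=lambda m:print(m,*(np.round(bot.state()[k],3) for k in("time_s","tool_pos","contact_force","gripper_width")))
print(bot.move_straight(grip(17),rate=.04,f_stop=15)); pr("end")
bot.gripper_to(.05); pr("open")
p=bot.state()["tool_pos"]
bot.move_straight(p+[0,0,.12],rate=.12)
bot.movep([.3,-.2,.3],rv(0)); bot.sleep(.5); pr("away")
c=bot.capture("scene");crop(c,"pics/e2.png",240,120,130,120,5)
t=bot.capture("top");crop(t,"pics/e1.png",155,165,230,110,3)
```

```text
False
end 23.0 [0.487 0.034 0.12 ] [-1.944 -7.275  4.505] 0.011
open 23.767 [0.487 0.036 0.119] [-0.836  0.746  0.153] 0.05
away 26.592 [ 0.3 -0.2  0.3] [-0.569  0.615 -0.499] 0.05
```

View pics/e2.png

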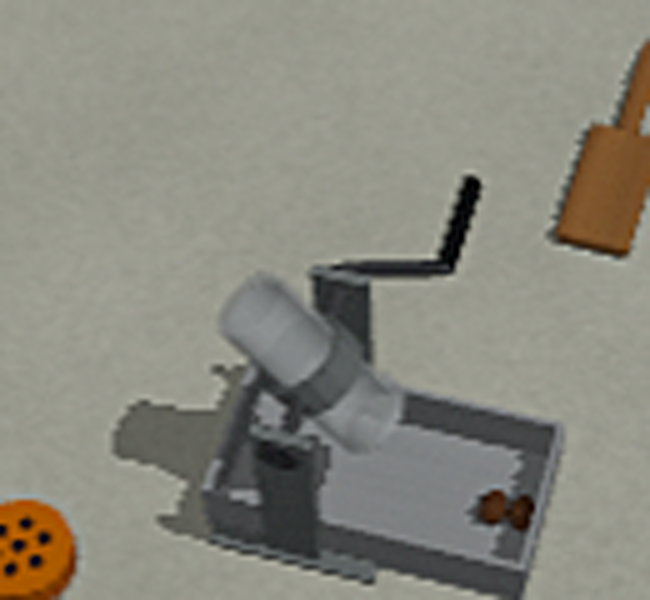

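View pics/e1.png

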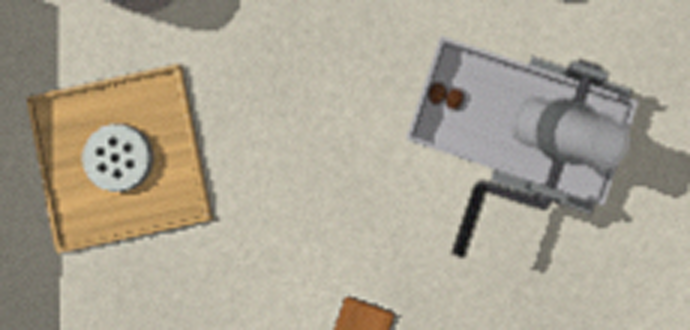

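The scene crop shows both nutmegs at rest in the pan at (495,507) and (522,512). The top crop shows the cap flat and centred in the tray at (117,157). The robot is clear of everything, so I'm handing in.

```bash
python3 -c "
from rig import bot
bot.close_job()"
```

```text
the job is handed in; nothing more can be done
```

The cap is off and in the square wooden tray, and both nutmegs are in the catch pan. I handed the job in at about 27 s of the 64 s allowed.

- **Cap:** I turned it 86.5° counterclockwise, lifted it straight off, and set it down open side down. The last pictures show it lying flat at about the tray's centre.
- **Crank:** I turned it over the top by about 148° of its 150°. The jar poured, and both nutmegs lie against each other at the far end of the pan, in the same place in two pictures about 4 s apart.
- **Forces:** The highest I read at the tool was about 21 N, during cranking. The arm was clear of everything at hand-in.

No check failed or disagreed. I judged the final cap and nutmeg positions by eye from the pictures and did not measure them.

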